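# Clamp the colour bar through the guard window

## Robot

A 6-joint arm with a two-finger parallel gripper is mounted at the origin on a cart in front of the work surface, level with it; the furniture and walls round the work are solid. World frame = base frame: x ahead of the robot, y to its left, z up, the work surface at z = 0. Lengths are in mm, angles in rad, forces in N, time in s.
With the tool pointing down it reaches from about 350 to 975 mm from the base axis. Payload 7.1 kg.
Tool frame: the origin (TCP) lies between the finger pads; the fingertips stand 19 mm ahead of it and the grasp point (between the pads) is the TCP (ctrl.tcp_to_tips is the distance from the TCP to the fingertips, in mm); z points along the fingers, y is the line along which they close (so a half turn about z gives the same grasp; the last joint's range is limited). The gripper opens to 88 mm and grips with 3 to 60 N. Pads are 20 mm wide; open, the fingers measure 115 mm over their backs; the gripper's body (75 mm by 178 mm) begins 61 mm behind the grasp point.
Start: joints at [1.24, 0.423, 1.63, -0, 1.089, -0.019], TCP at [191.701, 594.858, 241.675] pointing down, gripper open.
Joint ranges: [-3, 3], [-0.9, 2.11], [0.09, 2.58], [-1.31, 4.45], [0.11, 2.69], [-2.54, 2.54]. Speed limits (rad/s): [2.39, 2.39, 3.01, 3.14, 3.14, 3.14].

## Interface

Orientations are given as a rotation vector (axis times angle).
In Python, from workcell import status, optics, ctrl gives the robot as it stands. The module is installed in compiled form; this text tells all that it offers.
- The arm moves only by the shell command python3 -m inch 'ROWS'. ROWS is JSON, a list that holds one entry, the list of rows, each a list of 7 numbers: the shift along the tool's x, y, z in mm, then the turn, a rotation vector about the tool's x, y, z in rad, then the opening in per cent of the stroke, from 0 (shut) to 100 (fully open). A call has 1 to 20 rows; each row is the pose to reach, as a shift and turn from the pose commanded when the call began, along the tool's axes at that moment; what a row does not reach only later rows make up. A row lasts 1/10 s, in which the tool goes at most 50 mm and 8.59 degrees, less where a joint would pass 70% of its speed; a pose out of reach is approached as far as the arm can. A call with a gripper value outside its range is refused whole. The fingers move at their own pace and stop on an object; the grip force is fixed at half the most. Time passes only in rows, so rows that repeat a pose let the fingers close. It gives the time, the measured TCP pose, the force, the opening and the grip force at its end, in the units of the state.
- status.get_obs(): the state, without advancing time (a new reading comes with each control period).
- optics.get_image(name): name is "side" or "top"; returns a dict with "frame" (420x560x3 uint8, red, green, blue), "fx", "fy", "cx", "cy" (pixels), "rvec" (rotation vector, rad) and "tvec" (3), from world to camera coordinates, as OpenCV has them. Camera axes: x right, y down, z forward; pixel columns grow to the right and rows downward; lengths in mm; the calibration is good to about 2 mm. A picture is of the moment at which its call begins. There is no depth.
- ctrl.close_job(): hands the job in; it is judged then, once.
The state is a dict: "t": time; "qpos": joint angles; "qvel": joint speeds; "joint_torque": joint torques, N m; "ee_pos": TCP position; "orientation": TCP orientation; "ft_force": force on the tool from outside, world axes, zero at the start; "moment": the same for the moment, N m; "width": finger opening in mm; "grasp_force": force on a finger pad.
Only numpy, scipy, OpenCV 4.12 (cv2) and the standard library are available. Lean on these libraries where they do the work, as an engineer would, in place of code of your own. Each camera call takes 0.05 s, during which the arm holds its last target. There are 200 camera calls.

## Task

With your fingertips, push the white glass colour bar along its channel until it is fully home against the brass stop. Then reach down through the window of the yellow guard and press the red lever paddle right down, so that the clamp foot comes down on the bar and stays there; draw back out when done. Never touch the guard, do not lift the bar, and leave the loose things lying around where they are.

Things in the scene. Friction and masses are not known exactly. Their poses are not given: they have to be found in the camera images.
- bar_clamp: Fixed bench clamp, placed and turned anew each run. Origin on the table surface under the channel's axis; z up, +y = the way the bar is pushed (to the stop), -x = side of guard and paddle. Grey plate 12 mm thick: x -120..105, y -20..125 mm, then a feed strip 62 mm wide to y -175. Channel along y at x 0. Blue lever bearing at x 85, y 40, 70 mm high.
- stop_face (a point): Centre of the front face of the brass stop at the channel's end (clamp y = 65 mm), 22 mm above the table; axes as the clamp's. The stop is 36 mm wide, top 36 mm above the table. The channel, y -170..65 mm, lies between two steel rails 22 mm apart, each 6 mm wide; floor 12 mm, rail tops 20 mm above the table.
- white_bar_centre (a point): Centre of the loose white glass bar, round, 20 mm across, 110 mm long (y axis = long axis), lying in the channel: centre 22 mm, top 32 mm above the table. It starts 35 to 85 mm short of the stop and slides easily; push its near (-y) end with fingertips just over the rails. Home, its leading end touches the stop and its centre is at clamp y = 10 mm.
- white_bar: The white colour bar again: the origin is on its underside at mid-length (it may roll in the channel); y is its long axis.
- guard: Fixed yellow guard on the clamp, with the clamp's origin and axes; not to be touched. Level window plate 96 (x) by 110 (y) mm, 5 mm thick, top 96 mm above the table, centred at x -78, y 60 mm, on four 9 mm posts at its corners with thin wires round three sides.
- window_centre (a point): Centre of the rectangular window in the guard, at the plate's top face. The opening is 70 mm along the clamp's x and 84 mm along its y, surrounded by a yellow border 13 mm wide. Axes as the clamp's.
- paddle_top (a point): Centre of the top face of the red paddle (36 mm along x, 44 mm along y), straight below the window centre: about 9 mm below the plate's top when up, about 32 mm below it when pressed right down. It moves nearly straight down, by about 23 mm.
- lever (a joint): Angle of the clamp lever, rad: 0 = up (start), about 0.14 = right down with its rubber foot on the bar (hard stop at 0.15). The foot meets the channel at clamp y = 40 mm. The paddle takes about 3 N all the way down, then goes hard as the foot meets the bar. No spring: it stays where it is left.
- purple_bar: Bystander: loose purple glass bar, 24 x 100 x 25 mm, lying on the table behind the feed strip (about 55 mm from the channel's axis on the +x side). Origin on its underside. Not part of the job.
- blue_tape: Bystander: roll of blue tape, 67 mm across, 19 mm high. Origin on its underside.
- matchbox: Bystander: matchbox 36 x 53 x 15 mm. Origin on its underside.
- wax: Bystander: yellow wax block 43 x 64 x 26 mm. Origin on its underside.
- pliers: Bystander: steel pliers 56 x 146 x 13 mm. Origin on its underside.
- brush: Bystander: flat brush with a green handle, 34 x 203 x 16 mm. Origin on its underside.
Mind the look-alikes: they are no part of the job. Of the things shaped like the white_bar, the white one is meant.

How it is judged:
By the outcome, as a careful person would: the job done as asked, in the order asked, and still so for the second after the job is handed in, with the robot touching nothing.
It also fails if it takes over 42 s, if anything falls off the work surface, if the arm or the gripper's body presses on something with over 40 N, if the wrist force passes 120 N, or if a joint passes its speed limit or range.

## Working session

There is one attempt and no reset: what is moved stays moved. The work goes in short steps, Python scripts to look and compute and a shell command to move; the robot and the scene stay as the last step left them, time stands still between calls to the robot, and variables do not carry over. Pictures are saved under pics/ and viewed, at most 10 in all, crops included, and the job is handed in when it is done.

```bash
mkdir -p pics; python3 - <<'E'
from workcell import status, optics, ctrl
import cv2
for n in ("top","side"):
    d=optics.get_image(n); cv2.imwrite(f"pics/{n}0.png",d["frame"][:,:,::-1])
    print(n,[d[k] for k in("fx","fy","cx","cy","rvec","tvec")])
s=status.get_obs(); print(s["t"],s["ee_pos"],s["orientation"],s["width"],ctrl.tcp_to_tips)
E
```

```text
top [424.9217446466102, 424.9217446466102, 285.1728819994599, 208.68813912191766, array([ 2.14153694, -2.12724853,  0.13040891]), array([  82.78219926,  525.53764844, 1095.05418436])]
side [534.5614610322746, 534.5614610322746, 278.1266630743613, 211.0669299244566, array([ 2.186632  ,  1.59330505, -0.40779875]), array([-232.38195909, -394.86176774, 1796.93169147])]
0.1 [191.54658719 594.43541311 240.9883095 ] [-4.87779589e-01 -3.10322297e+00  2.09607763e-03] 87.74193692600441 19.0
```

View pics/top0.png

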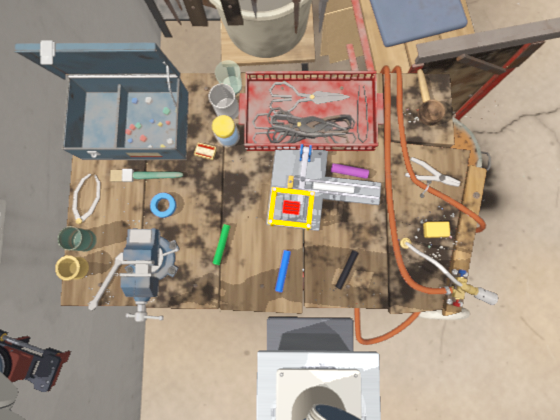

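View pics/side0.png

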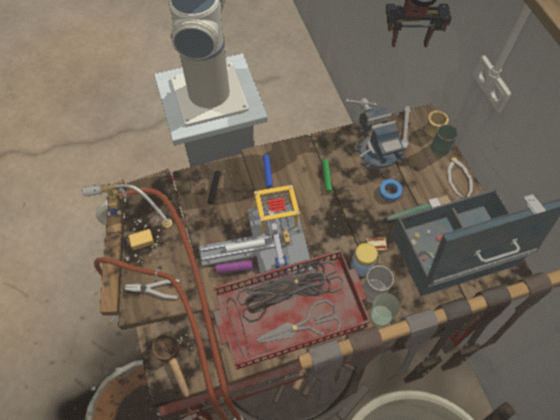

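Top view: the clamp is at about (305,190). The white bar lies in the channel at about (335,187), the feed strip points image-right, the yellow guard with the red paddle is at (291,208), and the purple bar is at (350,171). The other bars, green (221,244), blue (283,271) and black (347,270), are look-alikes. The only white one is in the channel. I'll enlarge both views to confirm.

```bash
cat > h.py <<'E'
import numpy as np, cv2
from workcell import optics
def cam(n):
    d=optics.get_image(n); K=np.array([[d["fx"],0,d["cx"]],[0,d["fy"],d["cy"]],[0,0,1.]])
    return d["frame"][:,:,::-1].copy(),K,np.array(d["rvec"],float),np.array(d["tvec"],float)
def proj(c,P): return cv2.projectPoints(np.array(P,float).reshape(-1,3),c[2],c[3],c[1],None)[0].reshape(-1,2)
def onz(c,uv,z):
    R=cv2.Rodrigues(c[2])[0]; o=-R.T@c[3]; d=R.T@np.linalg.inv(c[1])@[*uv,1]
    return o+d*(z-o[2])/d[2]
def tri(a,ua,b,ub):
    P=[c[1]@np.c_[cv2.Rodrigues(c[2])[0],c[3]] for c in(a,b)]
    X=cv2.triangulatePoints(P[0],P[1],np.array(ua,float),np.array(ub,float))[:,0]; return X[:3]/X[3]
def crop(im,x,y,w,h,s,f): cv2.imwrite(f,cv2.resize(im[y:y+h,x:x+w],None,fx=s,fy=s,interpolation=cv2.INTER_CUBIC))
E
python3 - <<'E'
from h import *
a=cam("top");b=cam("side")
crop(a[0],260,135,130,100,6,"pics/topc.png"); crop(b[0],190,180,130,100,6,"pics/sidec.png")
print(proj(a,[[191,594,241],[0,0,0]]),proj(b,[[191,594,241],[0,0,0]]))
print(onz(a,(320,187),20))
E
```

```text
[[ 41.7131604  349.80953999]
 [317.29545369 412.61628957]] [[410.15277241  38.91120927]
 [208.99635603  93.60120517]]
[588.17845344  -7.86838739  20.        ]
```

View pics/topc.png

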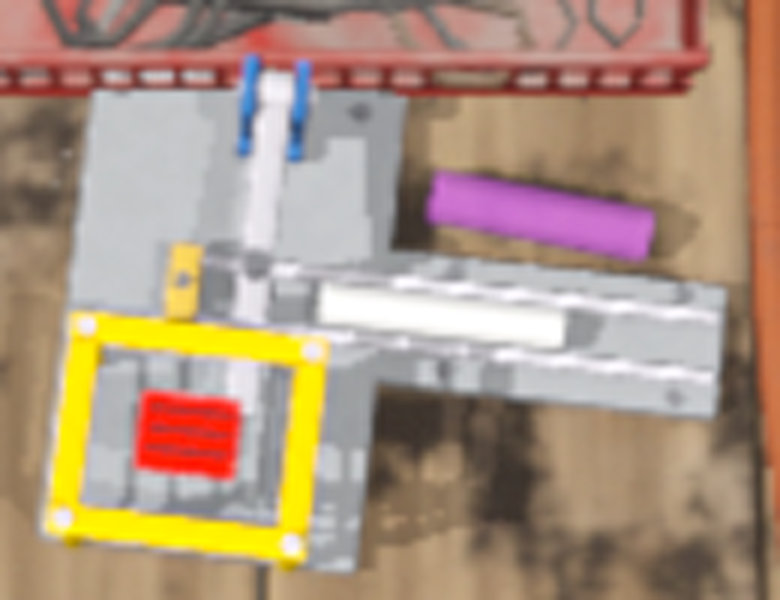

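View pics/sidec.png

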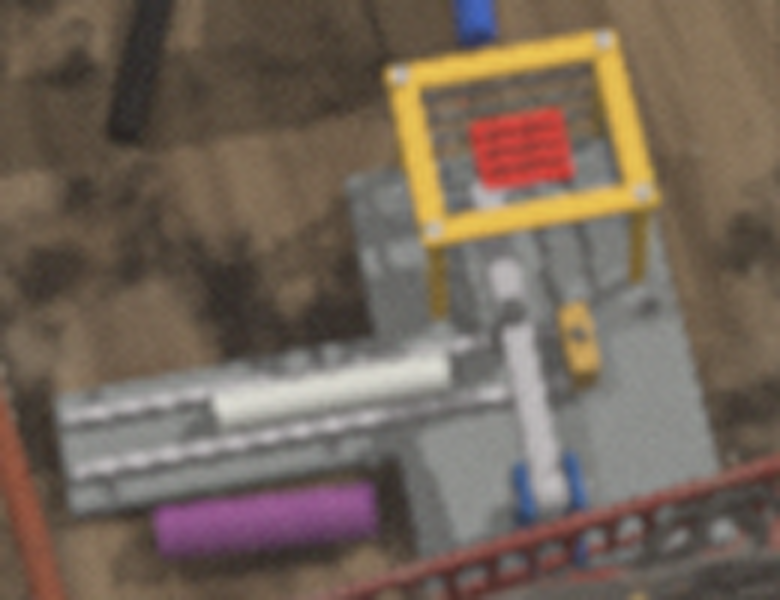

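The crops show one white bar in the channel. Its near end is at top crop (565,328) and its leading end at (320,303), with the stop further left at (183,282). The green, blue, black and purple bars don't fit the description. Next I triangulate and fit the clamp pose.

```bash
cat > fit.py <<'E'
from h import *
from scipy.optimize import least_squares
a=cam("top");b=cam("side")
T=lambda p:(np.array(p)+.5)/6-.5+[260,135]
S=lambda p:(np.array(p)+.5)/6-.5+[190,180]
L=[("TL",(-30,115,96),(70,312),(660,205)),("TR",(-30,5,96),(328,340),(428,245)),("BL",(-126,115,96),(48,533),(613,30)),("BR",(-126,5,96),(304,564),(385,70)),
("s+",(31,-175,12),(727,288),(75,515)),("s-",(-31,-175,12),(713,415),(60,400))]
M=np.array([l[1] for l in L],float)
W=np.array([tri(a,T(l[2]),b,S(l[3])) for l in L])
for l,w in zip(L,W): print(l[0],w.round(1))
def pose(p,X):
    c,s=np.cos(p[2]),np.sin(p[2]); X=np.atleast_2d(X).astype(float); return np.c_[p[0]+c*X[:,0]-s*X[:,1],p[1]+s*X[:,0]+c*X[:,1],X[:,2]]
ta=np.array([T(l[2]) for l in L]);sb=np.array([S(l[3]) for l in L])
f=lambda p:np.r_[(proj(a,pose(p,M))-ta).ravel(),(proj(b,pose(p,M))-sb).ravel()]
r=least_squares(f,[590,30,0]); p=r.x; print("pose",p.round(3),"res px",r.fun.reshape(-1,2).round(1).tolist())
for n,u,v in(("near end top",(563,328),(215,410)),("lead",(320,303),(447,367)),("paddle",(188,435),(522,148)),("stop top",(183,258),(578,320))):
    w=tri(a,T(u),b,S(v)); c,s=np.cos(p[2]),np.sin(p[2]); d=w-[p[0],p[1],0]
    print(n,w.round(1),"clamp",round(c*d[0]+s*d[1],1),round(-s*d[0]+c*d[1],1))
print("window",pose(p,[-78,60,96]).round(1),"nearpush",pose(p,[0,-150,22]).round(1))
E
python3 fit.py
```

```text
TL [574.3 121.1  92.2]
TR [562.5  12.5  94.5]
BL [479.2 129.8  93.7]
BR [466.8  21.4  92.5]
s+ [ 603.8 -173.8    9.1]
s- [ 544.7 -166.2    9.3]
pose [ 5.92447e+02  3.47400e+00 -1.03000e-01] res px [[0.0, -0.3], [-0.1, -0.5], [-0.7, -0.0], [0.0, -0.5], [-0.4, -0.9], [0.1, 0.1], [0.0, -0.6], [-0.6, 0.0], [0.2, -0.6], [-0.0, -0.4], [-0.4, 0.1], [-1.0, -0.6]]
near end top [580.9 -97.7  27.1] clamp -1.1 -101.8
lead [592.2  11.7  26. ] clamp -1.1 8.2
paddle [522.6  70.9  85.3] clamp -76.4 59.9
stop top [604.6  72.5  61.9] clamp 5.0 69.9
window [[521.   71.2  96. ]] nearpush [[ 577.1 -145.7   22. ]]
```

The fit holds: heights are within 3 mm, residuals are under 1 px, and the bar is about 110 mm long with 57 mm left to travel. The target yaw puts tool y along clamp x. I'll compute the approach.

```bash
cat > go.py <<'E'
import sys,numpy as np
from scipy.spatial.transform import Rotation as Ro
from workcell import status
# usage: go.py clampx clampy tcpz : shift+turn in tool axes from measured pose
P=np.array([592.4,3.5]);yaw=-0.103
x,y,z=map(float,sys.argv[1:4]);c,s=np.cos(yaw),np.sin(yaw)
o=status.get_obs();R=Ro.from_rotvec(o["orientation"]);e=o["ee_pos"]
ty=np.array([c,s,0]);tz=np.array([0,0,-1.]);Rt=Ro.from_matrix(np.c_[np.cross(ty,tz),ty,tz])
t=np.array([P[0]+c*x-s*y,P[1]+s*x+c*y,z])
d=np.array(e)-[*P,0]
print("t",round(o["t"],2),"now clamp",np.round([c*d[0]+s*d[1],-s*d[0]+c*d[1],d[2]],1),"shift",R.inv().apply(t-e).round(1),"turn",(R.inv()*Rt).as_rotvec().round(3),"F",np.round(o["ft_force"],1),"q",np.round(o["qpos"],2),"w",round(o["width"],1))
E
python3 go.py 0 -140 140
```

```text
t 0.3 now clamp [-459.4  546.9  241.4] shift [-591.8 -576.6  101.7] turn [-0.     0.     1.362] F [ 0.4 -0.7  0.2] q [ 1.24  0.42  1.63 -0.    1.09 -0.02] w 87.8
```

```bash
python3 -m inch '[[[-592,-577,0,0,0,1.362,0],[-592,-577,0,0,0,1.362,0],[-592,-577,0,0,0,1.362,0],[-592,-577,0,0,0,1.362,0],[-592,-577,0,0,0,1.362,0],[-592,-577,0,0,0,1.362,0],[-592,-577,0,0,0,1.362,0],[-592,-577,0,0,0,1.362,0],[-592,-577,0,0,0,1.362,0],[-592,-577,0,0,0,1.362,0],[-592,-577,0,0,0,1.362,0],[-592,-577,0,0,0,1.362,0],[-592,-577,0,0,0,1.362,0],[-592,-577,0,0,0,1.362,0],[-592,-577,0,0,0,1.362,0],[-592,-577,0,0,0,1.362,0],[-592,-577,0,0,0,1.362,0],[-592,-577,0,0,0,1.362,0],[-592,-577,0,0,0,1.362,0],[-592,-577,0,0,0,1.362,0]]]'; python3 go.py 0 -140 80
```

```text
t: 2.3
ee_pos: [577.4, -134.9, 241.5]
orientation: [-2.331, -2.104, 0.001]
ft_force: [1.4, 0.4, -0.4]
width: 0.5
grasp_force: 0.0
t 2.3 now clamp [  -0.7 -139.2  241.5] shift [ -0.9   0.8 161.5] turn [-0.001 -0.     0.001] F [ 1.4  0.4 -0.4] q [-0.25  0.38  1.7   0.    1.06 -0.15] w 0.5
```

```bash
python3 -m inch '[[[-1,1,50,0,0,0,0],[-1,1,100,0,0,0,0],[-1,1,140,0,0,0,0],[-1,1,160,0,0,0,0],[-1,1,160,0,0,0,0],[-1,1,160,0,0,0,0]]]'; python3 go.py 0 -140 42; python3 - <<'E'
from h import *
a=cam("top");b=cam("side")
A=cv2.resize(a[0][150:220,290:390],None,fx=6,fy=6,interpolation=2)[:,:400];B=cv2.resize(b[0][215:285,190:257],None,fx=6,fy=6,interpolation=2)
cv2.imwrite("pics/pre.png",np.hstack([A[:420],B[:420]])[:,:800])
E
```

```text
t: 2.9
ee_pos: [579.1, -136.1, 82.3]
orientation: [-2.331, -2.106, -0.0]
ft_force: [0.7, -0.5, 0.2]
width: 0.3
grasp_force: 0.0
t 2.9 now clamp [   1.2 -140.2   82.3] shift [ 0.2 -1.2 40.3] turn [-0.    -0.     0.001] F [ 0.7 -0.5  0.2] q [-0.25  0.6   1.78  0.    0.76 -0.15] w 0.3
```

View pics/pre.png

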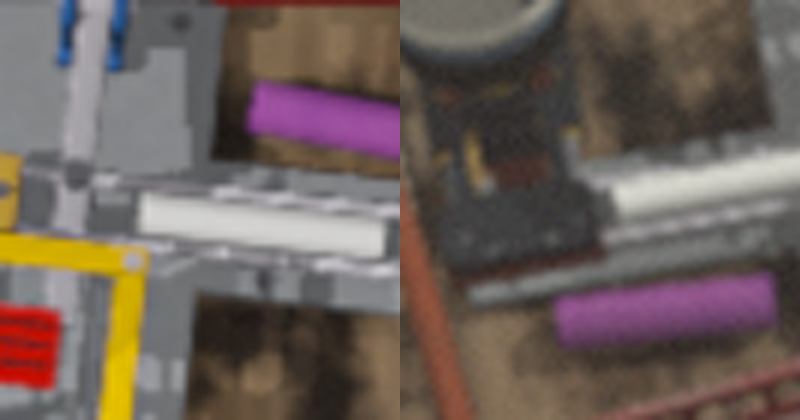

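The gripper stands behind the bar's near end, clear of the bar and the purple bar. Next I lower it.

```bash
python3 -m inch '[[[0,-1,25,0,0,0,0],[0,-1,36,0,0,0,0],[0,-1,39,0,0,0,0],[0,-1,39,0,0,0,0],[0,-1,39,0,0,0,0]]]'; python3 go.py 0 -114 42
```

```text
t: 3.5
ee_pos: [578.6, -137.1, 43.5]
orientation: [2.332, 2.103, 0.001]
ft_force: [0.5, 0.4, -0.7]
width: 0.8
grasp_force: 0.0
t 3.5 now clamp [   0.7 -141.3   43.5] shift [27.3 -0.7  1.5] turn [ 0.001  0.    -0.   ] F [ 0.5  0.4 -0.7] q [-0.25  0.66  1.79  0.    0.69 -0.15] w 0.8
```

```bash
python3 -m inch '[[[10,0,1,0,0,0,0],[18,0,1,0,0,0,0],[24,0,1,0,0,0,0],[28,0,1,0,0,0,0],[32,0,1,0,0,0,0],[36,0,1,0,0,0,0],[40,0,1,0,0,0,0],[44,0,1,0,0,0,0],[48,0,1,0,0,0,0],[52,0,1,0,0,0,0],[56,0,1,0,0,0,0],[60,0,1,0,0,0,0],[64,0,1,0,0,0,0],[68,0,1,0,0,0,0],[72,0,1,0,0,0,0],[75,0,1,0,0,0,0],[76,0,1,0,0,0,0],[76,0,1,0,0,0,0]]]'; python3 go.py 0 -55 43
```

```text
t: 5.3
ee_pos: [585.8, -61.1, 41.6]
orientation: [-2.332, -2.104, 0.0]
ft_force: [0.5, 0.5, 0.2]
width: 0.2
grasp_force: 0.0
t 5.3 now clamp [  0.  -64.9  41.6] shift [ 9.9 -0.  -1.4] turn [-0. -0.  0.] F [0.5 0.5 0.2] q [-0.12  0.66  1.8   0.    0.68 -0.02] w 0.2
```

Next, small steps until the stop is felt.

```bash
python3 -m inch '[[[2,0,0,0,0,0,0],[4,0,0,0,0,0,0],[6,0,0,0,0,0,0],[7,0,0,0,0,0,0],[8,0,0,0,0,0,0],[9,0,0,0,0,0,0],[9,0,0,0,0,0,0],[9,0,0,0,0,0,0]]]'; python3 go.py 0 -55 43
```

```text
t: 6.1
ee_pos: [586.7, -52.9, 41.7]
orientation: [2.333, 2.104, -0.001]
ft_force: [-0.5, -5.5, -0.1]
width: 0.7
grasp_force: 2.7
t 6.1 now clamp [  0.1 -56.7  41.7] shift [ 1.7 -0.1 -1.3] turn [-0.     0.001  0.   ] F [-0.5 -5.5 -0.1] q [-0.11  0.66  1.8  -0.    0.68 -0.01] w 0.7
```

```bash
python3 -m inch '[[[0.5,0,0,0,0,0,0],[1,0,0,0,0,0,0],[1,0,0,0,0,0,0],[1,0,0,0,0,0,0]]]'; python3 go.py 0 -55 43;  python3 - <<'E'
from h import *
a=cam("top");b=cam("side")
A=cv2.resize(a[0][150:216,280:346],None,fx=6,fy=6,interpolation=2);B=cv2.resize(b[0][215:281,230:296],None,fx=6,fy=6,interpolation=2)
cv2.imwrite("pics/home.png",np.hstack([A,B]))
E
```

```text
t: 6.5
ee_pos: [586.7, -52.8, 41.7]
orientation: [2.332, 2.104, -0.002]
ft_force: [-1.5, -11.8, 0.0]
width: 0.2
grasp_force: 5.2
t 6.5 now clamp [  0.1 -56.6  41.7] shift [ 1.6 -0.1 -1.3] turn [-0.     0.002  0.   ] F [ -1.5 -11.8   0. ] q [-0.11  0.66  1.8  -0.    0.68 -0.  ] w 0.2
```

View pics/home.png

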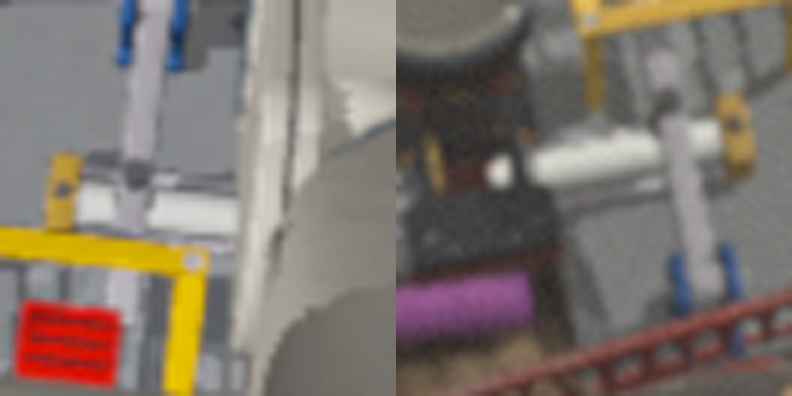

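Both views show the bar meeting the brass stop, at top (78,195) and side (720,140). The force rose to 12 N with no motion, so it is home. Next I back off, rise and go over the window.

```bash
python3 -m inch '[[[-4,0,0,0,0,0,0],[-15,0,0,0,0,0,0],[-25,0,-10,0,0,0,0],[-25,0,-50,0,0,0,0],[-25,0,-100,0,0,0,0],[-25,0,-130,0,0,0,0],[-25,0,-130,0,0,0,0],[-25,0,-130,0,0,0,0]]]'; python3 go.py -77 60 150
```

```text
t: 7.4
ee_pos: [584.5, -76.7, 172.8]
orientation: [2.332, 2.103, 0.002]
ft_force: [-0.5, 0.3, -0.3]
width: 0.3
grasp_force: 0.0
t 7.4 now clamp [  0.4 -80.6 172.8] shift [140.6 -77.5  22.6] turn [ 0.002 -0.    -0.   ] F [-0.5  0.3 -0.3] q [-0.15  0.46  1.76  0.    0.92 -0.05] w 0.3
```

```bash
python3 -m inch '[[[40,-22,0,0,0,0,0],[80,-44,0,0,0,0,0],[120,-66,0,0,0,0,0],[141,-77,0,0,0,0,0],[141,-77,0,0,0,0,0],[141,-77,0,0,0,0,0]]]'; python3 go.py -77 60 110; python3 - <<'E'
from h import *
b=cam("side")
crop(b[0],215,160,110,80,7,"pics/over.png")
E
```

```text
t: 8.0
ee_pos: [521.6, 71.9, 170.6]
orientation: [-2.331, -2.105, 0.003]
ft_force: [-0.0, -0.1, -0.6]
width: 0.5
grasp_force: 0.0
t 8.0 now clamp [-77.5  60.7 170.6] shift [-0.7  0.6 60.6] turn [-0.002  0.001  0.001] F [-0.  -0.1 -0.6] q [ 0.11  0.38  1.9  -0.    0.87  0.22] w 0.5
```

View pics/over.png

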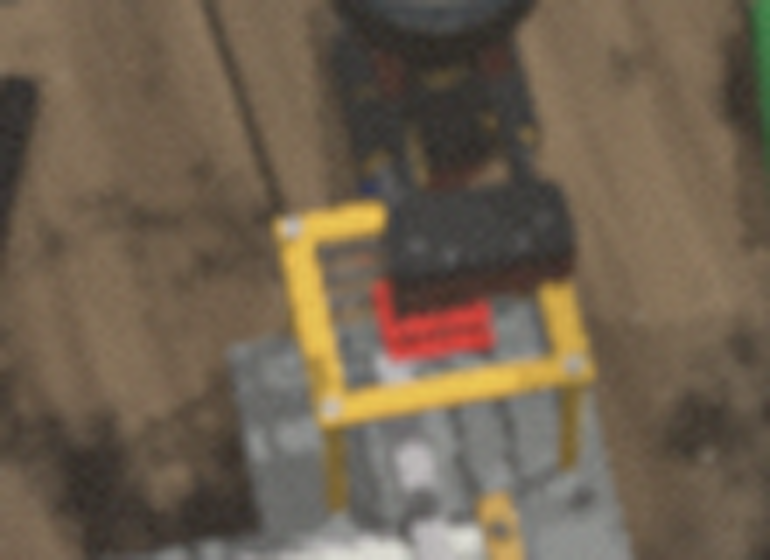

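```bash
python3 - <<'E'
from h import *
b=cam("side")
c,s=np.cos(-.103),np.sin(-.103)
def W(x,y,z): return [592.4+c*x-s*y,3.5+s*x+c*y,z]
p=proj(b,[W(-77,60,151),W(-90,50,151),W(-64,70,151),W(12,23,231),W(12,98,231),W(-166,23,231),W(-20,41,231),W(-20,79,231)])
print(((p-[215,160])*7).round())
E
```

```text
[[430. 224.]
 [398. 200.]
 [463. 248.]
 [379. 338.]
 [586. 300.]
 [285. -67.]
 [411. 253.]
 [515. 234.]]
```

The projected body edge matches the dark block, and that block hides the fingers. The fingers are centred in the window with more than 20 mm of margin all round. Descending.

```bash
python3 -m inch '[[[-1,0,25,0,0,0,0],[-1,0,45,0,0,0,0],[-1,0,56,0,0,0,0],[-1,0,60,0,0,0,0],[-1,0,62,0,0,0,0],[-1,0,65,0,0,0,0],[-1,0,68,0,0,0,0],[-1,0,71,0,0,0,0],[-1,0,74,0,0,0,0],[-1,0,76,0,0,0,0],[-1,0,78,0,0,0,0],[-1,0,80,0,0,0,0],[-1,0,82,0,0,0,0],[-1,0,83,0,0,0,0],[-1,0,83,0,0,0,0]]]'; python3 go.py -78 60 83
```

```text
t: 9.6
ee_pos: [522.2, 70.9, 88.5]
orientation: [2.333, 2.104, 0.0]
ft_force: [-0.6, -0.2, -0.2]
width: 0.6
grasp_force: 0.0
t 9.6 now clamp [-76.7  59.9  88.5] shift [ 0.1 -1.3  5.5] turn [ 0. -0.  0.] F [-0.6 -0.2 -0.2] q [ 0.11  0.52  1.94 -0.    0.69  0.22] w 0.6
```

```bash
python3 -m inch '[[[0,0,1,0,0,0,0],[0,0,2,0,0,0,0],[0,0,3,0,0,0,0],[0,0,4,0,0,0,0]]]'; python3 -m inch '[[[0,0,0.5,0,0,0,0],[0,0,1,0,0,0,0],[0,0,1.5,0,0,0,0],[0,0,2,0,0,0,0]]]'; python3 go.py -78 60 83
```

```text
t: 10.0
ee_pos: [522.2, 70.9, 84.7]
orientation: [2.333, 2.104, 0.0]
ft_force: [-1.5, 0.5, 2.1]
width: 0.3
grasp_force: 1.0
t: 10.4
ee_pos: [522.1, 71.0, 82.9]
orientation: [-2.333, -2.104, 0.0]
ft_force: [-2.0, 0.3, 8.9]
width: 0.5
grasp_force: 4.1
t 10.4 now clamp [-76.8  59.9  82.9] shift [ 0.1 -1.2 -0.1] turn [-0. -0. -0.] F [-2.   0.3  8.9] q [0.11 0.53 1.94 0.   0.68 0.22] w 0.5
```

```bash
python3 -m inch '[[[0,0,0.5,0,0,0,0],[0,0,1,0,0,0,0],[0,0,1.5,0,0,0,0],[0,0,1.5,0,0,0,0],[0,0,1.5,0,0,0,0]]]'; python3 go.py -78 60 83
```

```text
t: 10.9
ee_pos: [522.2, 71.0, 82.3]
orientation: [2.333, 2.104, 0.0]
ft_force: [-5.8, -0.5, 15.6]
width: 0.2
grasp_force: 8.0
t 10.9 now clamp [-76.8  59.9  82.3] shift [ 0.1 -1.2 -0.7] turn [ 0. -0. -0.] F [-5.8 -0.5 15.6] q [0.11 0.53 1.94 0.   0.68 0.22] w 0.2
```

The paddle has gone hard at the expected height. One more small press, then straight out.

```bash
python3 -m inch '[[[0,0,0.5,0,0,0,0],[0,0,1,0,0,0,0],[0,0,1,0,0,0,0],[0,0,1,0,0,0,0]]]'; python3 go.py -78 60 83;  python3 -m inch '[[[0,0,-3,0,0,0,0],[0,0,-10,0,0,0,0],[0,0,-30,0,0,0,0],[0,0,-60,0,0,0,0],[0,0,-100,0,0,0,0],[0,0,-140,0,0,0,0],[-100,0,-140,0,0,0,0],[-180,0,-140,0,0,0,0],[-180,0,-140,0,0,0,0],[-180,0,-140,0,0,0,0],[-200,-40,-140,0,0,0,0],[-200,-40,-140,0,0,0,0],[-200,-40,-140,0,0,0,0]]]'; python3 - <<'E'
from h import *
a=cam("top");b=cam("side")
A=cv2.resize(a[0][150:216,262:328],None,fx=6,fy=6,interpolation=2);B=cv2.resize(b[0][180:246,235:301],None,fx=6,fy=6,interpolation=2)
cv2.imwrite("pics/end.png",np.hstack([A,B]))
E
```

```text
t: 11.3
ee_pos: [522.2, 71.0, 82.0]
orientation: [2.333, 2.104, 0.0]
ft_force: [-7.5, 0.4, 24.6]
width: 0.6
grasp_force: 12.0
t 11.3 now clamp [-76.8  59.9  82. ] shift [ 0.1 -1.2 -1. ] turn [ 0. -0. -0.] F [-7.5  0.4 24.6] q [0.11 0.53 1.94 0.   0.68 0.22] w 0.6
t: 12.6
ee_pos: [461.4, -124.4, 220.4]
orientation: [2.334, 2.102, 0.0]
ft_force: [0.4, -0.2, 0.7]
width: 0.5
grasp_force: 0.0
```

View pics/end.png

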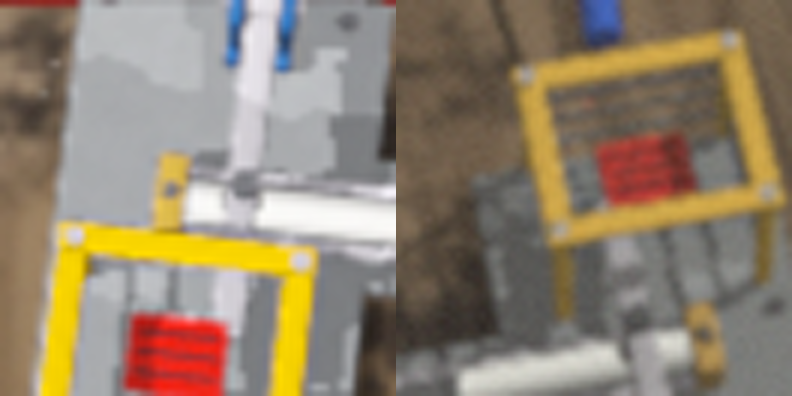

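The paddle sits visibly lower in the window (side view, (645,165)) and has stayed there. The bar still meets the stop at top (185,200), and the gripper is clear.

```bash
python3 -c "
from workcell import ctrl; print(ctrl.close_job())"
```

```text
the job is handed in; nothing more can be done
None
```

The white bar was pushed home against the brass stop, the paddle was pressed hard down and stayed down, and the job was handed in at about 12.7 s with the arm clear; no contact with the guard was felt or seen.

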